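# Dial the code of the cash box and draw its bolt

## Task

Unlock the green cash box: roll its left and right thumbwheels so that the three wheels read 5, 3, 2 from left to right at the tops, leaving the middle wheel (already at 3) untouched. Press the sprung wheels only lightly with a fingertip, as they stand at unequal heights and too much pressure bends their bearings. Only when the code is set, slide the brass bolt fully over to the right, and leave the two loose cups beside the box where they are.

Things in the scene. Friction and masses are not known exactly. Their poses are not given: they have to be found in the camera images.
- cash_box: green steel cash box, fixed, 150 (x) x 220 (y) x 70 mm high; origin at the centre of its underside, x pointing away from the robot, y to the left along the row of wheels, z up. Its flat top lies 70 mm above the origin. Three sprung thumbwheels stand out of the top, axles along y, 47 mm apart. More than 15 N from the fingers on the box or a wheel bends the bearings.
- axle_left (a point): nominal axle centre of the left wheel (box frame x -25, y 47, z 60 mm), fixed to the box. The wheel's top is nominally 26 mm above it, but truly up to 5 mm higher or lower, each wheel differently: feel for it. A wheel sinks 1 mm per 3 N pressed on it, up to 12 mm.
- axle_middle (a point): the same for the middle wheel (box frame x -25, y 0, z 60 mm). There are 29 mm of free space between neighbouring wheels.
- axle_right (a point): the same for the right wheel (box frame x -25, y -47, z 60 mm). A fingertip on a wheel's top slips below about 5 N and rolls it with 6 to 12 N: drawn along the box's x it turns the wheel by travel / 26 mm (rad).
- wheel_left (a joint): black thumbwheel, 52 mm in diameter, 18 mm wide, white numbers 1 to 6 on its rim. Value in rad: number k is at the very top at (k-1) x 1.047 (whole turns aside); it grows as the wheel's top moves along the box's +x, away from the robot. No click stops; friction 3 N at the rim. Left wheel: goes to 5 (4.19), starts 0.9 to 2.3 rad too low.
- wheel_middle (a joint): black thumbwheel, 52 mm in diameter, 18 mm wide, white numbers 1 to 6 on its rim. Value in rad: number k is at the very top at (k-1) x 1.047 (whole turns aside); it grows as the wheel's top moves along the box's +x, away from the robot. No click stops; friction 3 N at the rim. Middle wheel: stands at 3 (2.09), must not be turned.
- wheel_right (a joint): black thumbwheel, 52 mm in diameter, 18 mm wide, white numbers 1 to 6 on its rim. Value in rad: number k is at the very top at (k-1) x 1.047 (whole turns aside); it grows as the wheel's top moves along the box's +x, away from the robot. No click stops; friction 3 N at the rim. Right wheel: goes to 2 (1.05), starts 0.9 to 2.3 rad too high.
- bolt_tab (a point): centre of the upright brass tab of the sliding bolt behind the wheels: 12 (x) x 14 (y) x 20 mm high, its top 10 mm above this point; it slides along the box's y on a steel plate that lies 4 mm thick on the box's top, and 70 mm behind the wheel axles
- bolt (a joint): travel of the bolt in m: 0 shut (at the left, red mark), grows as it slides to the right (box's -y), stop at 0.032; open above 0.024. Takes about 2 N
- cup_a: loose brown cup with coloured petals, 79 mm across, 76 mm high; origin at the centre of its underside; a bystander left of the box
- cup_b: another such loose cup, left of the box; a bystander

How it is judged (in metres and radians):
On the way, in this order (a step that is already met when the one before it is completed fails the run):
1. the three wheels read 5, 3, 2 at their tops ((value of joint wheel_left between -2.314 and -1.874 rad or value of joint wheel_left between 3.969 and 4.409 rad) and (value of joint wheel_middle between -4.409 and -3.969 rad or value of joint wheel_middle between 1.874 and 2.314 rad or value of joint wheel_middle between 8.158 and 8.598 rad) and (value of joint wheel_right between -5.456 and -5.016 rad or value of joint wheel_right between 0.827 and 1.267 rad or value of joint wheel_right between 7.11 and 7.55 rad)), for 0.3 s.
2. the bolt is drawn fully to the right (value of joint bolt above 0.024 m), for 0.2 s.
At the end, for the whole second after the job is handed in: the wheels read 5, 3, 2 at their tops, each within 0.22 rad (a fifth of a number), and at rest; the bolt is at least 24 mm to the right (all of step 1 and value of joint bolt above 0.024 m and velocity of joint wheel_left between -0.05 and 0.05 rad/s and velocity of joint wheel_middle between -0.05 and 0.05 rad/s and velocity of joint wheel_right between -0.05 and 0.05 rad/s); the robot touches nothing.
It fails at once if the fingers load the cash box or its wheels with more than 15 N (contact force between the fingers and cash_box above 15 N).
It fails at once if the middle wheel is turned (more than 0.15 rad off its 3) (not (value of joint wheel_middle between -4.339 and -4.039 rad or value of joint wheel_middle between 1.944 and 2.244 rad or value of joint wheel_middle between 8.228 and 8.528 rad)).
It fails at once if the bolt is moved before the code is set (value of joint bolt above 0.005 m and not ((value of joint wheel_left between -2.314 and -1.874 rad or value of joint wheel_left between 3.969 and 4.409 rad) and (value of joint wheel_middle between -4.409 and -3.969 rad or value of joint wheel_middle between 1.874 and 2.314 rad or value of joint wheel_middle between 8.158 and 8.598 rad) and (value of joint wheel_right between -5.456 and -5.016 rad or value of joint wheel_right between 0.827 and 1.267 rad or value of joint wheel_right between 7.11 and 7.55 rad))).
It fails at once if a cup is moved by more than 25 mm (distance of any of cup_a, cup_b from where it was at the start of the episode above 0.025 m).
It also fails if it takes over 64 s, if anything falls off the work surface, if the arm or the gripper's body presses on something with over 40 N, if the wrist force passes 120 N, or if a joint passes its speed limit or range.

## Robot

A 7-joint arm with a two-finger parallel gripper is mounted at the origin on the work surface; the furniture and walls round the work are solid. World frame = base frame: x ahead of the robot, y to its left, z up, the work surface at z = 0. Lengths are in mm, angles in degrees, forces in N, time in s.
With the tool pointing down it reaches from about 350 to 900 mm from the base axis. Payload 7.2 kg.
Tool frame: the origin (TCP) lies at the very end of the fingers, on their centre line; the grasp point (between the pads) lies pinch_z behind it (pinch_z is the distance from the TCP to the grasp point, in mm); z points along the fingers, y is the direction in which the jaws open and shut (so a half turn about z gives the same grasp; the last joint's range is limited). The gripper opens to 88 mm and grips with 3 to 60 N. Pads are 20 mm wide; open, the fingers measure 115 mm over their backs; the gripper's body (75 mm by 178 mm) begins 61 mm behind the grasp point.
Start: joints at [66.795, 23.554, -0.728, 91.456, 0.321, 64.991, -4.71], TCP at [206.531, -589.893, 222.653] pointing down, gripper open.
Joint ranges: [-169.25, 169.25], [-16.82, 113.86], [-84.01, 82.57], [7.8, 145.47], [-59.2, 239.2], [7.22, 106.19], [-163.78, 163.78]. Speed limits (degrees/s): [136.94, 136.94, 172.46, 172.46, 180, 180, 180].

## Interface

Orientations are given as [roll, pitch, yaw] about the fixed x, y, z axes, in that order (R = Rz(yaw) Ry(pitch) Rx(roll)).
In Python, from plant import get_state, grab_frame, job_done, look_for, masks_of, pinch_z gives the robot as it stands. The module is installed in compiled form; this text tells all that it offers.
- The arm moves only by the tool arm_command, never from a script. Its argument "motion" is a list of rows, each a list of 7 numbers: the turn, a rotation vector about the tool's x, y, z in degrees, then the shift along the tool's x, y, z in cm, then the closure, from 0 (fully open) to 1 (shut). In form: [[wx, wy, wz, tx, ty, tz, fingers], ...]. A call has exactly 8 rows; each row shifts and turns the commanded pose from where the row before left it, along the tool's axes as they then stand; what a row does not reach is not made up. A row lasts 1/12 s, in which the tool goes at most 41.7 mm and 7.16 degrees, less where a joint would pass 70% of its speed; a pose out of reach is approached as far as the arm can. A call is refused whole if a number of a shift passes 4.17 or a number of a turn 7.16, either way. A call with a gripper value outside its range is refused whole. The fingers move at their own pace and stop on an object; the grip force is fixed at half the most. Time passes only in rows, so rows that do not move let the fingers close, or fill a call up. It gives the time, the measured TCP pose, the force and the opening at its end, in the units of the state.
- get_state(): the state, without advancing time (a new reading comes with each control period).
- grab_frame(name): name is "side" or "top"; returns a dict with "image" (420x560x3 uint8, red, green, blue), "fov_y" (degrees; the focal length in pixels is half the picture's height over the tangent of half this angle, whatever the lens; pixels are square), "cx", "cy" (the principal point, pixels), "R" (3x3) and "t" (3): a world point X has camera coordinates R X + t. Camera axes: x right, y down, z forward; pixel columns grow to the right and rows downward; lengths in mm; the calibration is good to about 2 mm. A picture is of the moment at which its call begins. There is no depth.
- job_done(): hands the job in, once; it reports no verdict.
Trained networks look in the newest picture that a camera, given by its name, has taken for a name from the list of things; names that differ only in an ending like _2 or _b are one class to them, and where a whole thing is asked for, a point or a joint stands for the part that bears it (a point fixed in the world has none). Each returns a list of dicts, best first, with "score" (0 to 1); they miss things now and then, are a little off and sometimes report something else, mostly with a low value. They report only what shows in the picture. A call takes as long as a camera call.
- look_for(query, camera): "uv" ([column, row] in pixels, amid what is visible of it).
- masks_of(query, camera): "pixels" (420x560 bool, what is visible of it) and "uv" ([column, row] in pixels, amid what is visible of it).
The state is a dict: "time_s": time; "qpos": joint angles; "qd": joint speeds; "effort": joint torques, N m; "tool_pos": TCP position; "ee_rot": TCP orientation; "force": force on the tool from outside, world axes, zero at the start; "torque": the same for the moment, N m; "opening": finger opening in mm.
Only numpy, scipy, OpenCV 4.12 (cv2) and the standard library are available. Lean on these libraries where they do the work, as an engineer would, in place of code of your own. Each camera call takes 0.05 s, during which the arm holds its last target.

## Working session

There is one attempt and no reset: what is moved stays moved. The work goes in short steps, Python scripts to look and compute and a tool call to move; the robot and the scene stay as the last step left them, time stands still between calls to the robot, and variables do not carry over. Pictures are saved under pics/ and viewed, and the job is handed in when it is done.

Besides the shell and the picture viewer there is one more tool, called by a JSON object that holds its "op" and its "data". arm_command: Moves the arm, as the interface text tells. Its arguments: {"type":"object","properties":{"motion":{"type":"array","items":{"type":"array","items":{"type":"number"}}}},"required":["motion"]}

```bash
mkdir -p pics; python3 - <<'E'
from plant import *
import cv2,numpy as np
s=get_state();print({k:np.round(v,2) for k,v in s.items()},pinch_z)
for n in("side","top"):
    f=grab_frame(n);cv2.imwrite(f"pics/{n}0.png",f["image"][:,:,::-1]);print(n,f["fov_y"],f["cx"],f["cy"],f["R"].tolist(),f["t"].tolist())
    for q in("cash_box","axle_left","axle_middle","axle_right","wheel_left","wheel_middle","wheel_right","bolt_tab","cup_a"):
        print(q,[(np.round(d["uv"],1).tolist(),round(d["score"],2)) for d in look_for(q,n)][:4])
E
```

```text
{'time_s': np.float64(0.0), 'qpos': array([66.8 , 23.6 , -0.73, 91.5 ,  0.32, 64.99, -4.71]), 'qd': array([-0.08, -0.05, -0.01,  0.04, -0.02, -0.04,  0.01]), 'effort': array([ 0.000e+00, -5.880e+01,  6.400e-01, -2.911e+01, -5.000e-02,
        2.000e-02,  0.000e+00]), 'tool_pos': array([ 206.33, -589.42,  221.84]), 'ee_rot': array([-1.7991e+02,  1.0000e-02,  1.9300e+01]), 'force': array([0.63, 1.02, 0.2 ]), 'torque': array([-0.03, -0.01,  0.  ]), 'opening': np.float64(87.88)} 18.700000000000003
side 44.12648728948915 278.9582401326093 210.06574323479387 [[-0.999326781328699, 0.03634952685896277, -0.004969508663054168], [0.026118521727997945, 0.6097546629360854, -0.792159752733276], [-0.025764451128768972, -0.791756252217076, -0.6102935606191524]] [512.1148536391395, -30.972696039387312, 1149.954477974663]
cash_box [([287.1, 182.5], 0.72), ([273.6, 198.1], 0.62)]
axle_left [([275.7, 201.8], 0.95)]
axle_middle [([277.2, 202.7], 0.89)]
axle_right [([279.0, 202.6], 0.63)]
wheel_left []
wheel_middle [([288.4, 195.1], 0.23)]
wheel_right [([288.5, 165.0], 0.62)]
bolt_tab [([251.2, 185.0], 0.66)]
cup_a [([334.9, 295.8], 0.86), ([227.3, 312.5], 0.56)]
top 45.692906420633946 283.07992831644987 215.71029524766865 [[-0.16156404372914815, -0.9868519788036694, -0.0044979667815817906], [-0.964850572803584, 0.15891604374482543, -0.20930614706952327], [0.20726898449715553, -0.029476481672259285, -0.9778398156619227]] [231.3187961314284, 498.8854863792755, 856.6535156340994]
cash_box [([349.3, 214.0], 0.55)]
axle_left [([349.9, 212.4], 0.72)]
axle_middle [([351.9, 213.8], 0.76)]
axle_right [([350.0, 209.3], 0.83), ([378.0, 217.0], 0.16)]
wheel_left [([327.9, 226.1], 0.68)]
wheel_middle [([353.9, 213.9], 0.63), ([379.4, 217.2], 0.25)]
wheel_right [([379.5, 218.6], 0.74)]
bolt_tab [([338.7, 183.6], 0.49)]
cup_a [([174.3, 202.0], 0.96), ([195.4, 280.9], 0.76)]
```

View pics/side0.png

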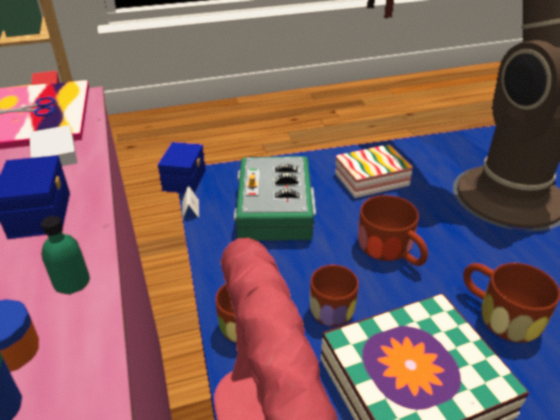

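View pics/top0.png

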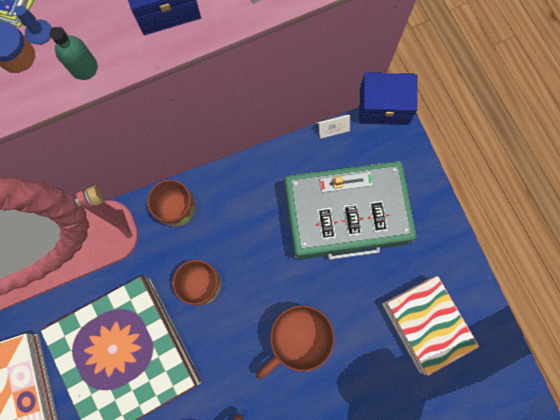

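```bash
python3 - <<'E'
import cv2
a=cv2.imread("pics/side0.png")[130:260,190:350];cv2.imwrite("pics/s0c.png",cv2.resize(a,(736,598),interpolation=2))
a=cv2.imread("pics/top0.png")[130:270,260:440];cv2.imwrite("pics/t0c.png",cv2.resize(a,(770,599),interpolation=2))
E
```

```text
(no output)
```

View pics/s0c.png

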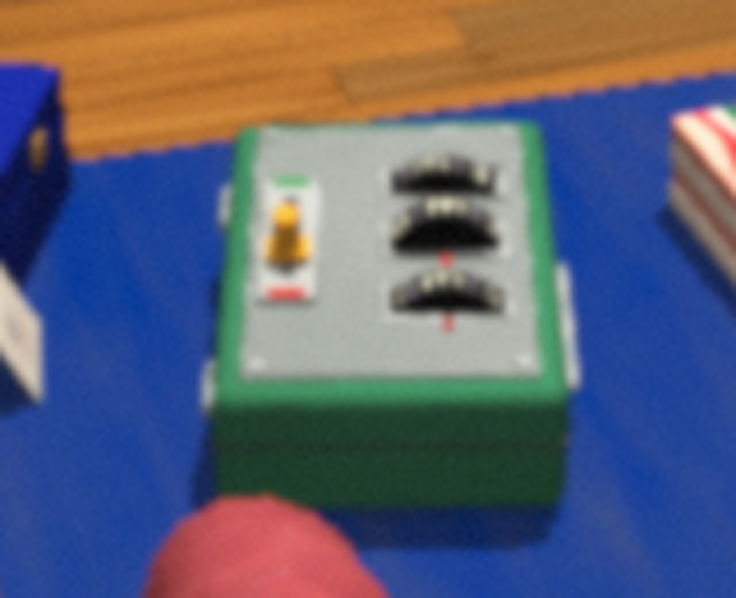

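View pics/t0c.png

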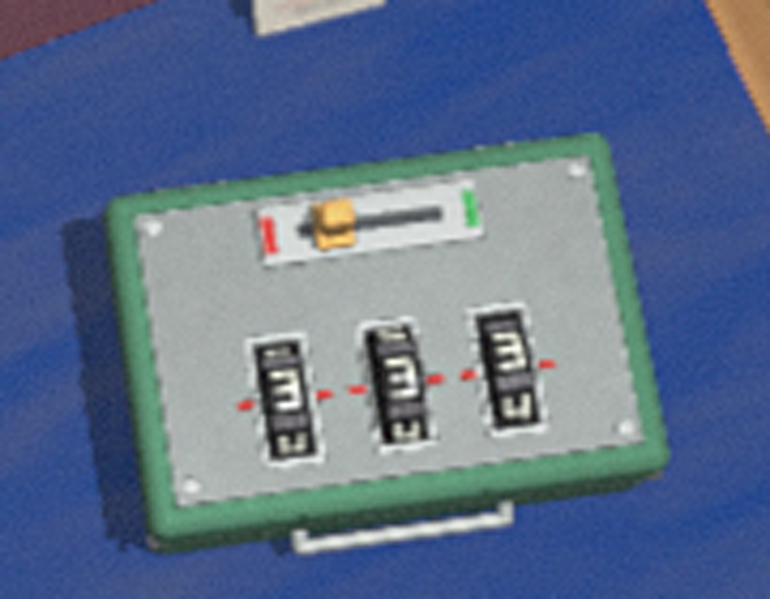

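```bash
cat > h.py <<'E'
from plant import *
import cv2,numpy as np
from scipy.optimize import least_squares
def proj(f,X):
    X=np.atleast_2d(X);c=X@np.array(f["R"]).T+f["t"];fl=210/np.tan(np.radians(f["fov_y"]/2))
    return np.c_[f["cx"]+fl*c[:,0]/c[:,2],f["cy"]+fl*c[:,1]/c[:,2]]
def ray(f,uv):
    fl=210/np.tan(np.radians(f["fov_y"]/2));R=np.array(f["R"])
    d=R.T@np.array([(uv[0]-f["cx"])/fl,(uv[1]-f["cy"])/fl,1]);return -R.T@np.array(f["t"]),d
def onz(f,uv,z):
    o,d=ray(f,uv);return o+d*(z-o[2])/d[2]
def box2w(p,P):
    P=np.atleast_2d(P);c,s=np.cos(p[2]),np.sin(p[2])
    return np.c_[p[0]+c*P[:,0]-s*P[:,1],p[1]+s*P[:,0]+c*P[:,1],P[:,2]]
E
python3 - <<'E'
from h import *
ft=grab_frame("top");fs=grab_frame("side")
T=lambda l:[(260+x/4.278,130+y/4.278) for x,y in l]
S=lambda l:[(190+x/4.6,130+y/4.6) for x,y in l]
P=np.array([[-25,47,70],[-25,0,70],[-25,-47,70]])
t=T([(284,400),(399,384),(507,370)])
for u in t: print(onz(ft,u,70).round(1))
# outer mask
for n,f in(("top",ft),("side",fs)):
    for d in masks_of("cash_box",n)[:2]:
        m=d["pixels"].astype(np.uint8);print(n,d["score"],m.sum());cs,_=cv2.findContours(m,0,1);c=max(cs,key=cv2.contourArea)
        h=cv2.convexHull(c);print(cv2.approxPolyDP(h,3,True)[:,0].tolist())
# red marks
for n,f in(("top",ft),("side",fs)):
    h=cv2.cvtColor(f["image"],cv2.COLOR_RGB2HSV);m=(((h[...,0]<6)|(h[...,0]>174))&(h[...,1]>110)&(h[...,2]>100)).astype(np.uint8)
    k,_,st,ce=cv2.connectedComponentsWithStats(m)
    b=(270,155,420,250) if n=="top" else (235,150,315,225)
    for i in range(1,k):
        x,y=ce[i]
        if b[0]<x<b[2] and b[1]<y<b[3]: print(n,"red",ce[i].round(1),st[i,4],onz(f,ce[i],70).round(1))
E
```

```text
[499.6  74.   70. ]
[498.5  25.4  70. ]
[497.1 -20.3  70. ]
top 0.77 9837
[[402, 164], [416, 233], [413, 241], [344, 257], [295, 257], [285, 177], [394, 161]]
side 0.85 5898
[[242, 158], [307, 159], [314, 206], [310, 239], [237, 237], [234, 215]]
top red [322.5 184.8] 17 [571.3  68.1  70. ]
top red [387.2 214.6] 5 [497.9 -36.4  70. ]
top red [368.8 217.4] 5 [498.3  -2.9  70. ]
top red [360.8 218.4] 5 [498.8  11.6  70. ]
top red [335.2 221.6] 5 [500.5  57.8  70. ]
top red [343.  220.5] 6 [500.2  43.7  70. ]
top red [316.8 224.4] 5 [500.8  91.1  70. ]
side red [286.5 185.5] 4 [498.   37.6  70. ]
side red [251.5 193.5] 12 [569.7  62.6  70. ]
```

```bash
cat >> h.py <<'E'
p0=np.array([0,0,np.radians(-1.3)])
c=np.array([499.3,27.4,0]);p0[:2]=c[:2]-box2w(p0,[-25,0,0])[0][:2]
def strips(f,fn,p=p0,dz=(0,0,0)):
    out=[]
    for i,y in enumerate((47,0,-47)):
        th=np.radians(np.arange(65,-75,-1.0)); yy=np.arange(12,-12.1,-.25)  # far side on top
        g=np.array([[-25+26*np.sin(a),y+b,60+dz[i]+26*np.cos(a)] for a in th for b in yy])
        uv=proj(f,box2w(p,g)).astype(np.float32).reshape(len(th),len(yy),2)
        s=cv2.remap(f["image"],uv[...,0],uv[...,1],cv2.INTER_CUBIC);s=cv2.resize(s,(180,560))
        for k in range(-60,61,10):
            r=int((65-k)*4);cv2.line(s,(0,r),(10 if k else 30,r),(255,0,0),1)
        out+=[s,np.full((560,20,3),255,np.uint8)]
    cv2.imwrite(fn,np.hstack(out)[:,:,::-1])
E
python3 - <<'E'
from h import *
print(p0); f=grab_frame("top");strips(f,"pics/st0.png")
d=proj(f,box2w(p0,[[-25,47,86],[-25,0,86],[-25,-47,86]]));print(d)
o,_=ray(f,(280,200));print("topcam",o); g=grab_frame("side");strips(g,"pics/ss0.png");print(ray(g,(0,0))[0])
print(proj(g,box2w(p0,[[-25,47,86],[-25,0,86],[-25,-47,86],[75,110,70],[75,-110,70],[-75,-110,70],[-75,110,70]])).round(1).tolist())
print(proj(f,box2w(p0,[[75,110,70],[75,-110,70],[-75,-110,70],[-75,110,70]])).round(1).tolist())
for n,F in(("top",f),("side",g)):
  for q in ("cup_a",):
    for d in look_for(q,n): print(n,onz(F,d["uv"],45).round(0),d["score"])
E
```

```text
[ 5.24293565e+02  2.68328167e+01 -2.26892803e-02]
[[326.80689142 221.37162215]
 [353.25403129 217.69755892]
 [379.63091789 214.03325534]]
topcam [341.16504314 174.24763557 943.13017906]
[542.20699534 910.75426091 679.81944888]
[[286.2, 189.5], [285.6, 176.3], [285.1, 163.9], [234.4, 216.2], [239.8, 155.3], [306.8, 154.5], [313.3, 215.2]]
[[283.3, 174.6], [402.1, 158.4], [418.1, 238.4], [295.2, 255.6]]
top [442. 324.  45.] 0.9
top [590. 346.  45.] 0.84
top [517.  26.  45.] 0.45
side [433. 322.  45.] 0.76
```

View pics/st0.png

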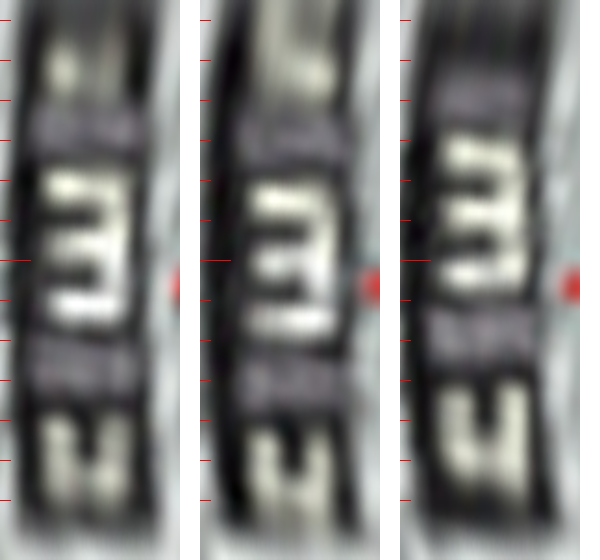

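View pics/ss0.png

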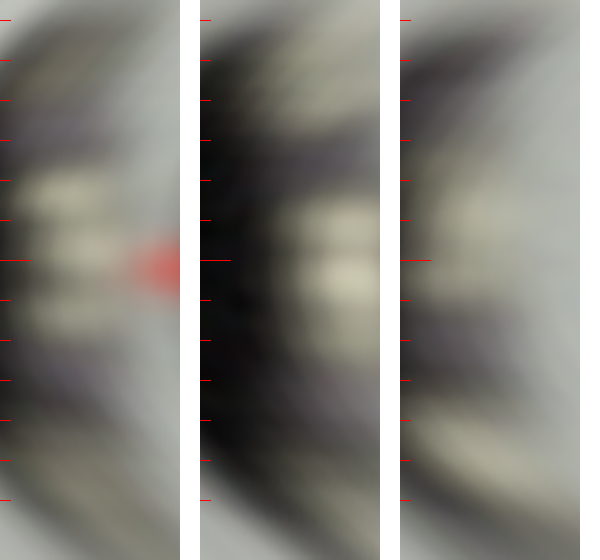

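```bash
python3 - <<'E'
import numpy as np
s=np.array([206.5,-589.9,222.6]);t=np.array([486,74.5,140]);n=22
yaw=19.3
for i in range(n):
    w=-6.9 if i<10 else 0
    d=(t-s)/n
    yaw-=w; a=np.radians(yaw-(-w)/2)
    print(i,[w,round((d[0]*np.cos(a)+d[1]*np.sin(a))/10,2),round((d[0]*np.sin(a)-d[1]*np.cos(a))/10,2),round(-d[2]/10,2)])
E
```

```text
0 [-6.9, np.float64(2.34), np.float64(-2.29), np.float64(0.38)]
1 [-6.9, np.float64(2.6), np.float64(-2.0), np.float64(0.38)]
2 [-6.9, np.float64(2.82), np.float64(-1.67), np.float64(0.38)]
3 [-6.9, np.float64(3.0), np.float64(-1.32), np.float64(0.38)]
4 [-6.9, np.float64(3.14), np.float64(-0.95), np.float64(0.38)]
5 [-6.9, np.float64(3.23), np.float64(-0.57), np.float64(0.38)]
6 [-6.9, np.float64(3.27), np.float64(-0.17), np.float64(0.38)]
7 [-6.9, np.float64(3.27), np.float64(0.22), np.float64(0.38)]
8 [-6.9, np.float64(3.22), np.float64(0.61), np.float64(0.38)]
9 [-6.9, np.float64(3.12), np.float64(0.99), np.float64(0.38)]
10 [0, np.float64(3.06), np.float64(1.18), np.float64(0.38)]
11 [0, np.float64(3.06), np.float64(1.18), np.float64(0.38)]
12 [0, np.float64(3.06), np.float64(1.18), np.float64(0.38)]
13 [0, np.float64(3.06), np.float64(1.18), np.float64(0.38)]
14 [0, np.float64(3.06), np.float64(1.18), np.float64(0.38)]
15 [0, np.float64(3.06), np.float64(1.18), np.float64(0.38)]
16 [0, np.float64(3.06), np.float64(1.18), np.float64(0.38)]
17 [0, np.float64(3.06), np.float64(1.18), np.float64(0.38)]
18 [0, np.float64(3.06), np.float64(1.18), np.float64(0.38)]
19 [0, np.float64(3.06), np.float64(1.18), np.float64(0.38)]
20 [0, np.float64(3.06), np.float64(1.18), np.float64(0.38)]
21 [0, np.float64(3.06), np.float64(1.18), np.float64(0.38)]
```

{"op": "arm_command", "data": {"motion": [[0,0,-6.9,2.34,-2.29,0,1],[0,0,-6.9,2.6,-2.0,0,1],[0,0,-6.9,2.82,-1.67,0,1],[0,0,-6.9,3.0,-1.32,0,1],[0,0,-6.9,3.14,-0.95,0,1],[0,0,-6.9,3.23,-0.57,0,1],[0,0,-6.9,3.27,-0.17,0,1],[0,0,-6.9,3.27,0.22,0,1]]}}

```text
time_s: 2.07
tool_pos: [323.0, -353.4, 222.9]
ee_rot: [180.0, 0.0, 74.8]
force: [0.4, -0.3, 0.0]
opening: 37.7
```

{"op": "arm_command", "data": {"motion": [[0,0,-6.9,3.2,0.6,0,1],[0,0,-7.0,3.1,1.0,0,1],[0,0,0,3.1,1.18,0,1],[0,0,0,3.1,1.18,0,1],[0,0,0,3.1,1.18,0,1],[0,0,0,3.1,1.18,0,1],[0,0,0,3.1,1.18,0,1],[0,0,0,3.1,1.18,0,1]]}}

```text
time_s: 2.73
tool_pos: [427.8, -111.0, 223.0]
ee_rot: [180.0, 0.0, 88.4]
force: [-0.3, -1.3, -0.2]
opening: 0.3
```

{"op": "arm_command", "data": {"motion": [[0,0,0,3.0,0.9,1.0,1],[0,0,0,3.0,0.9,1.0,1],[0,0,0,3.0,0.9,1.5,1],[0,0,0,3.0,0.9,1.5,1],[0,0,0,3.0,0.9,1.5,1],[0,0,0,2.5,0.8,1.5,1],[0,0,0,0,0,0,1],[0,0,0,0,0,0,1]]}}

```text
time_s: 3.4
tool_pos: [484.9, 62.5, 141.9]
ee_rot: [-179.9, -0.0, 88.6]
force: [-0.5, -0.2, 0.4]
opening: 0.7
```

```bash
python3 - <<'E'
from h import *
f=grab_frame("top");g=grab_frame("side");s=get_state();print(s["tool_pos"],s["ee_rot"],s["force"],s["time_s"])
for n,F in(("top",f),("side",g)):
    im=F["image"].copy()[:,:,::-1].copy();u=proj(F,s["tool_pos"])[0];print(u)
    x0,y0=(240,110) if n=="top" else (200,100)
    cv2.imwrite(f"pics/{n}1.png",cv2.resize(im[y0:y0+150,x0:x0+200],(800,600),interpolation=2))
E
```

```text
[485.2022164   60.23522457 142.81491761] [-1.79989197e+02  3.47018612e-02  8.83779292e+01] [ 0.80336402 -0.13017285 -0.41030793] 3.5
[339.80495742 222.07563052]
[293.79956953 161.12528914]
```

View pics/side1.png

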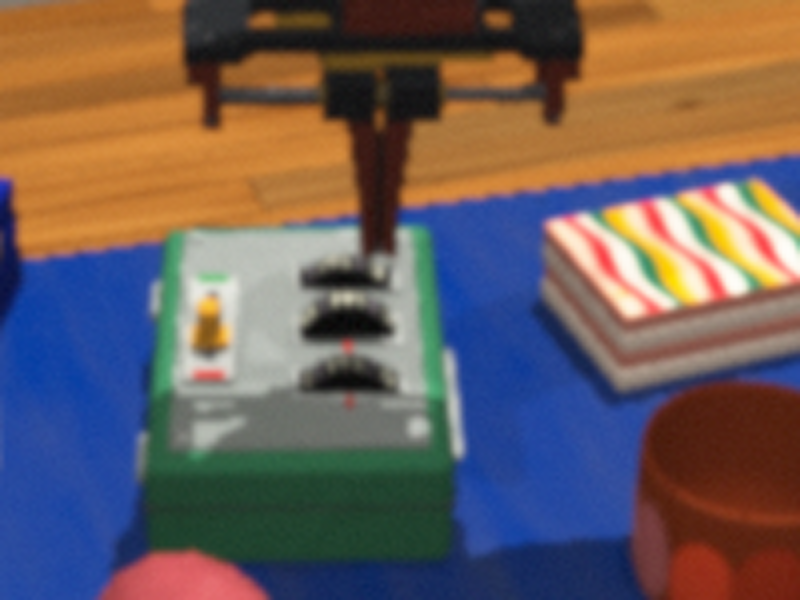

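View pics/top1.png

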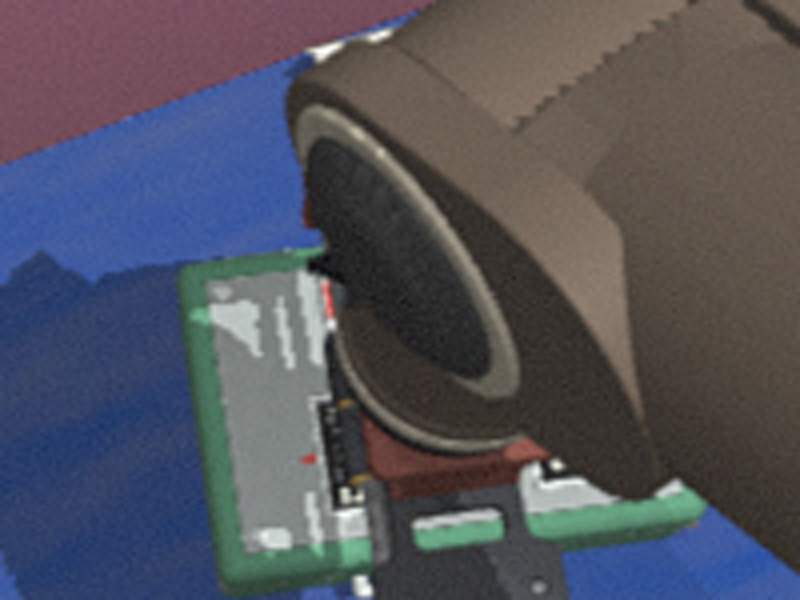

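{"op": "arm_command", "data": {"motion": [[0,0,0,0.7,0.1,1.0,1],[0,0,0,0.7,0.1,1.5,1],[0,0,0,0,0,1.0,1],[0,0,0,0,0,0.5,1],[0,0,0,0,0,0.3,1],[0,0,0,0,0,0.2,1],[0,0,0,0,0,0,1],[0,0,0,0,0,0,1]]}}

```text
time_s: 4.17
tool_pos: [487.9, 74.6, 98.0]
ee_rot: [180.0, 0.0, 88.4]
force: [0.3, -0.0, -0.0]
opening: 0.5
```

```bash
python3 - <<'E'
from h import *
for i in range(4):
    grab_frame("side");s=get_state();print(s["tool_pos"].round(2),s["ee_rot"].round(2),s["force"].round(2),s["time_s"])
E
```

```text
[487.95  74.76  98.08] [179.96   0.    88.37] [ 0.36 -0.27 -0.06] 4.2167
[487.95  74.85  98.09] [179.96   0.    88.39] [-0.55  0.2  -0.03] 4.2667
[487.92  74.9   98.04] [179.96   0.    88.39] [-0.54  0.2   0.92] 4.3167
[487.87  74.92  97.96] [179.97   0.    88.39] [-0.33  0.11 -0.32] 4.3667
```

{"op": "arm_command", "data": {"motion": [[0,0,0,0,0,0.1,1],[0,0,0,0,0,0.1,1],[0,0,0,0,0,0.1,1],[0,0,0,0,0,0.1,1],[0,0,0,0,0,0.1,1],[0,0,0,0,0,0.1,1],[0,0,0,0,0,0.1,1],[0,0,0,0,0,0,1]]}}

```text
time_s: 5.03
tool_pos: [487.5, 74.9, 90.4]
ee_rot: [-180.0, 0.0, 88.4]
force: [-0.7, -0.6, -0.1]
opening: 0.4
```

{"op": "arm_command", "data": {"motion": [[0,0,0,0,0,0.1,1],[0,0,0,0,0,0.1,1],[0,0,0,0,0,0.1,1],[0,0,0,0,0,0,1],[0,0,0,0,0,0,1],[0,0,0,0,0,0,1],[0,0,0,0,0,0,1],[0,0,0,0,0,0,1]]}}

```text
time_s: 5.7
tool_pos: [487.7, 75.0, 87.7]
ee_rot: [180.0, 0.0, 88.4]
force: [-0.3, 0.7, -0.0]
opening: 0.7
```

{"op": "arm_command", "data": {"motion": [[0,0,0,0,0,0.1,1],[0,0,0,0,0,0.1,1],[0,0,0,0,0,0.1,1],[0,0,0,0,0,0,1],[0,0,0,0,0,0,1],[0,0,0,0,0,0,1],[0,0,0,0,0,0,1],[0,0,0,0,0,0,1]]}}

```text
time_s: 6.37
tool_pos: [487.7, 75.0, 84.7]
ee_rot: [180.0, -0.0, 88.4]
force: [0.6, 0.2, 0.3]
opening: 0.5
```

{"op": "arm_command", "data": {"motion": [[0,0,0,0,0,0.1,1],[0,0,0,0,0,0.1,1],[0,0,0,0,0,0.1,1],[0,0,0,0,0,0,1],[0,0,0,0,0,0,1],[0,0,0,0,0,0,1],[0,0,0,0,0,0,1],[0,0,0,0,0,0,1]]}}

```text
time_s: 7.03
tool_pos: [487.7, 74.9, 81.7]
ee_rot: [180.0, 0.0, 88.4]
force: [0.1, 0.7, 1.1]
opening: 0.5
```

{"op": "arm_command", "data": {"motion": [[0,0,0,0,0,0.1,1],[0,0,0,0,0,0.1,1],[0,0,0,0,0,0,1],[0,0,0,0,0,0,1],[0,0,0,0,0,0,1],[0,0,0,0,0,0,1],[0,0,0,0,0,0,1],[0,0,0,0,0,0,1]]}}

```text
time_s: 7.7
tool_pos: [487.8, 75.0, 79.9]
ee_rot: [180.0, 0.0, 88.4]
force: [-1.5, -0.2, 6.6]
opening: 0.4
```

```bash
cat > st.py <<'E'
from h import *
F=[]
for i in range(4):
    grab_frame("side");s=get_state();F.append(np.r_[s["tool_pos"],s["force"]])
print(np.mean(F,0).round(2),s["time_s"])
E
python3 st.py
```

```text
[ 4.878e+02  7.500e+01  7.993e+01 -1.390e+00 -2.000e-01  6.530e+00] 7.9
```

{"op": "arm_command", "data": {"motion": [[0,0,0,0,0.2,0.03,1],[0,0,0,0,0.4,0,1],[0,0,0,0,0.4,0,1],[0,0,0,0,0.4,0,1],[0,0,0,0,0.4,0,1],[0,0,0,0,0.4,0,1],[0,0,0,0,0.2,0,1],[0,0,0,0,0,0,1]]}}

```text
time_s: 8.57
tool_pos: [512.3, 74.4, 79.7]
ee_rot: [180.0, -0.0, 88.4]
force: [-0.8, -0.8, 7.7]
opening: 0.5
```

```bash
python3 st.py
```

```text
[ 5.1222e+02  7.4430e+01  7.9730e+01 -5.1000e-01 -6.3000e-01  6.5100e+00] 8.7667
```

{"op": "arm_command", "data": {"motion": [[0,0,0,0,0,-0.8,1],[0,0,0,0,-0.5,-0.4,1],[0,0,0,0,-1.0,0,1],[0,0,0,0.05,-1.05,0,1],[0,0,0,0,0,0.3,1],[0,0,0,0,0,0.4,1],[0,0,0,0,0,0.3,1],[0,0,0,0,0,0,1]]}}

```text
time_s: 9.43
tool_pos: [486.0, 75.4, 80.7]
ee_rot: [-179.9, 0.0, 88.4]
force: [-2.1, -0.3, 2.7]
opening: 0.2
```

{"op": "arm_command", "data": {"motion": [[0,0,0,0,0,0.1,1],[0,0,0,0,0,0.1,1],[0,0,0,0,0,0,1],[0,0,0,0,0,0,1],[0,0,0,0,0,0,1],[0,0,0,0,0,0,1],[0,0,0,0,0,0,1],[0,0,0,0,0,0,1]]}}

```text
time_s: 10.1
tool_pos: [486.0, 75.4, 79.5]
ee_rot: [-180.0, 0.0, 88.4]
force: [-2.7, -1.5, 6.4]
opening: 0.5
```

{"op": "arm_command", "data": {"motion": [[0,0,0,0,0.3,0,1],[0,0,0,0,0.4,0,1],[0,0,0,0,0.4,0,1],[0,0,0,0,0.5,0,1],[0,0,0,0,0.4,0,1],[0,0,0,0,0.4,0,1],[0,0,0,0,0.3,0,1],[0,0,0,0,0,0,1]]}}

```text
time_s: 10.77
tool_pos: [514.2, 74.8, 79.6]
ee_rot: [179.9, -0.0, 88.4]
force: [1.0, -1.3, 4.0]
opening: 0.3
```

```bash
python3 st.py
```

```text
[514.15  74.82  79.67   0.59  -0.83   4.55] 10.9667
```

{"op": "arm_command", "data": {"motion": [[0,0,0,0,0,-1.0,1],[0,0,0,0,0,-1.5,1],[0,0,0,-1.4,0,0,1],[0,0,0,-2.8,0,0,1],[0,0,0,-2.8,0,0,1],[0,0,0,-1.9,0,0,1],[0,0,0,-0.5,0,0.7,1],[0,0,0,0,0,0.5,1]]}}

```text
time_s: 11.63
tool_pos: [510.2, -20.8, 92.0]
ee_rot: [-180.0, 0.0, 88.2]
force: [-0.9, -0.5, -0.1]
opening: 0.6
```

```bash
python3 - <<'E'
from h import *
f=grab_frame("top");g=grab_frame("side");s=get_state();print(s["tool_pos"],s["force"],s["time_s"])
strips(f,"pics/st2.png",dz=(-4,0,0))
cv2.imwrite("pics/t2.png",cv2.resize(f["image"][110:260,240:440,::-1],(800,600),interpolation=2))
cv2.imwrite("pics/s2.png",cv2.resize(g["image"][100:250,200:400,::-1],(800,600),interpolation=2))
E
```

```text
[509.67108983 -18.15069257  91.45645876] [-0.61223098  0.48404909 -0.08512591] 11.7333
```

View pics/t2.png

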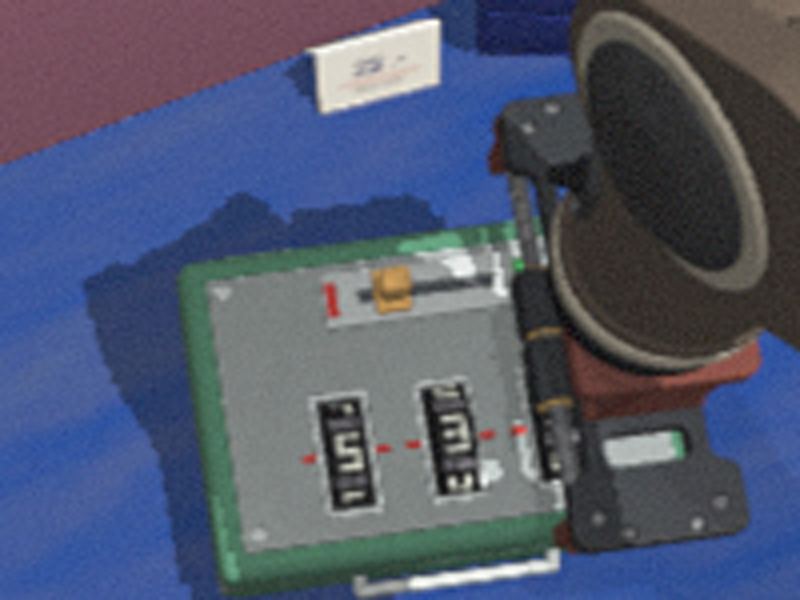

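View pics/s2.png

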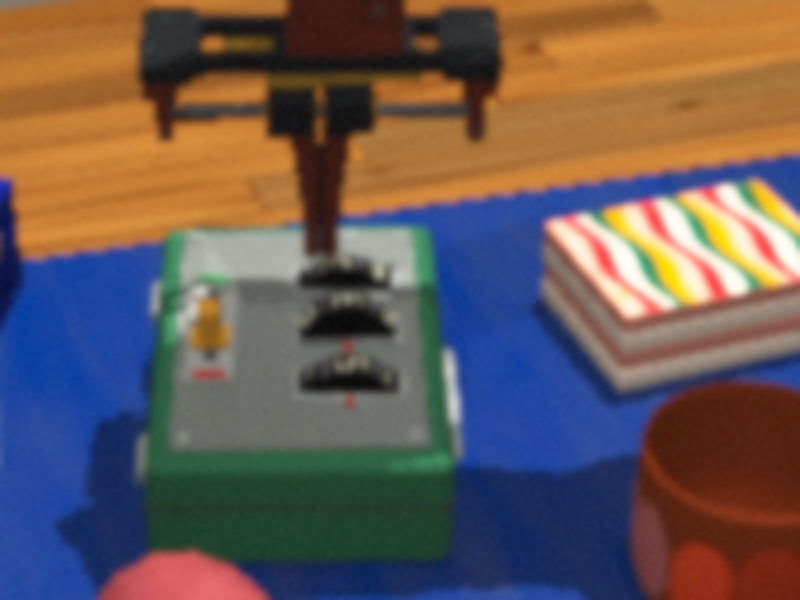

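View pics/st2.png

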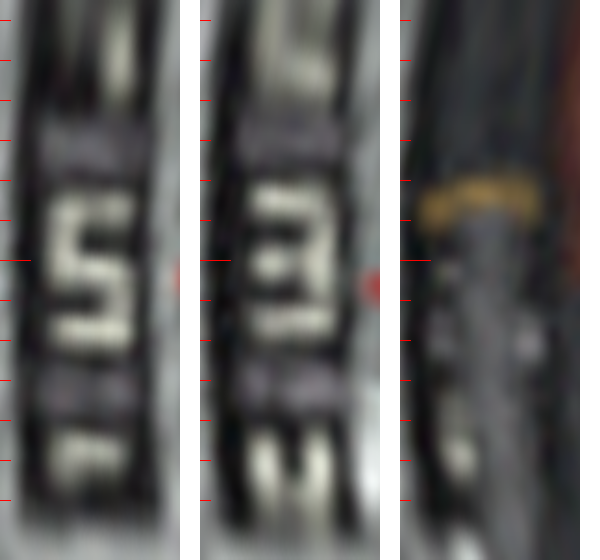

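{"op": "arm_command", "data": {"motion": [[0,0,0,-0.1,0.1,0.1,1],[0,0,0,0,0,0.1,1],[0,0,0,0,0,0.1,1],[0,0,0,0,0,0,1],[0,0,0,0,0,0,1],[0,0,0,0,0,0,1],[0,0,0,0,0,0,1],[0,0,0,0,0,0,1]]}}

```text
time_s: 12.4
tool_pos: [511.5, -20.2, 89.4]
ee_rot: [180.0, 0.0, 88.4]
force: [-0.1, -0.8, 0.4]
opening: 0.4
```

{"op": "arm_command", "data": {"motion": [[0,0,0,0,0,0.1,1],[0,0,0,0,0,0.1,1],[0,0,0,0,0,0.1,1],[0,0,0,0,0,0,1],[0,0,0,0,0,0,1],[0,0,0,0,0,0,1],[0,0,0,0,0,0,1],[0,0,0,0,0,0,1]]}}

```text
time_s: 13.07
tool_pos: [511.6, -20.2, 86.4]
ee_rot: [180.0, 0.0, 88.4]
force: [0.7, 0.9, 0.4]
opening: 0.2
```

{"op": "arm_command", "data": {"motion": [[0,0,0,0,0,0.1,1],[0,0,0,0,0,0.1,1],[0,0,0,0,0,0.1,1],[0,0,0,0,0,0,1],[0,0,0,0,0,0,1],[0,0,0,0,0,0,1],[0,0,0,0,0,0,1],[0,0,0,0,0,0,1]]}}

```text
time_s: 13.73
tool_pos: [511.5, -20.2, 83.4]
ee_rot: [180.0, 0.0, 88.4]
force: [-0.7, 0.3, 0.1]
opening: -0.0
```

{"op": "arm_command", "data": {"motion": [[0,0,0,0,0,0.1,1],[0,0,0,0,0,0.1,1],[0,0,0,0,0,0.1,1],[0,0,0,0,0,0,1],[0,0,0,0,0,0,1],[0,0,0,0,0,0,1],[0,0,0,0,0,0,1],[0,0,0,0,0,0,1]]}}

```text
time_s: 14.4
tool_pos: [511.5, -20.2, 80.4]
ee_rot: [180.0, 0.0, 88.4]
force: [0.5, 0.3, 0.4]
opening: 0.2
```

{"op": "arm_command", "data": {"motion": [[0,0,0,0,0,0.1,1],[0,0,0,0,0,0.1,1],[0,0,0,0,0,0,1],[0,0,0,0,0,0,1],[0,0,0,0,0,0,1],[0,0,0,0,0,0,1],[0,0,0,0,0,0,1],[0,0,0,0,0,0,1]]}}

```text
time_s: 15.07
tool_pos: [511.7, -20.2, 78.6]
ee_rot: [180.0, 0.0, 88.4]
force: [-1.6, -0.0, 5.7]
opening: 0.6
```

```bash
python3 st.py
```

```text
[ 5.1166e+02 -2.0230e+01  7.8630e+01 -7.7000e-01 -1.2000e-01  5.7700e+00] 15.2667
```

{"op": "arm_command", "data": {"motion": [[0,0,0,0,0,0.03,1],[0,0,0,0,-0.3,0,1],[0,0,0,0,-0.4,0,1],[0,0,0,0,-0.5,0,1],[0,0,0,0,-0.5,0,1],[0,0,0,0,-0.4,0,1],[0,0,0,0,-0.3,0,1],[0,0,0,0,0,0,1]]}}

```text
time_s: 15.93
tool_pos: [489.1, -19.5, 79.1]
ee_rot: [179.8, -0.0, 88.4]
force: [1.5, 0.3, 6.0]
opening: 0.6
```

```bash
python3 st.py
```

```text
[ 4.8921e+02 -1.9460e+01  7.9040e+01  1.8300e+00  2.7000e-01  6.8300e+00] 16.1333
```

{"op": "arm_command", "data": {"motion": [[0,0,0,0,0,-0.8,1],[0,0,0,0,0.5,-0.2,1],[0,0,0,0,0.8,0,1],[0,0,0,0,0.4,0,1],[0,0,0,0,0,0.3,1],[0,0,0,0,0,0.4,1],[0,0,0,0,0,0.2,1],[0,0,0,0,0,0,1]]}}

```text
time_s: 16.8
tool_pos: [504.9, -19.9, 78.9]
ee_rot: [180.0, -0.0, 88.4]
force: [0.2, 0.1, 6.7]
opening: 0.5
```

```bash
python3 st.py
```

```text
[ 5.0498e+02 -1.9920e+01  7.9190e+01  9.0000e-02 -3.8000e-01  6.5400e+00] 17.0
```

{"op": "arm_command", "data": {"motion": [[0,0,0,0,0,0.05,1],[0,0,0,0,0,0,1],[0,0,0,0,-0.2,0,1],[0,0,0,0,-0.3,0,1],[0,0,0,0,-0.3,0,1],[0,0,0,0,-0.2,0,1],[0,0,0,0,0,0,1],[0,0,0,0,0,0,1]]}}

```text
time_s: 17.67
tool_pos: [496.0, -19.7, 79.4]
ee_rot: [179.8, 0.0, 88.4]
force: [1.6, -0.8, 8.9]
opening: 0.4
```

```bash
python3 st.py
```

```text
[ 4.9605e+02 -1.9660e+01  7.9320e+01  2.0200e+00 -1.0000e-01  7.9500e+00] 17.8667
```

{"op": "arm_command", "data": {"motion": [[0,0,0,0,0,-1.0,1],[0,0,0,0,0,-1.8,1],[0,0,0,1.5,1.0,-1.8,1],[0,0,0,2.5,1.5,0,1],[0,0,0,2.8,1.8,0,1],[0,0,0,2.8,1.8,0,1],[0,0,0,2.2,1.2,0,1],[0,0,0,0,0,0,1]]}}

```text
time_s: 18.53
tool_pos: [571.7, 102.1, 124.7]
ee_rot: [180.0, -0.2, 88.7]
force: [0.3, -0.1, 0.8]
opening: 0.5
```

```bash
python3 - <<'E'
from h import *
f=grab_frame("top");g=grab_frame("side");s=get_state();print(s["tool_pos"],s["force"],s["time_s"])
strips(f,"pics/st3.png",dz=(-4,0,-5))
cv2.imwrite("pics/t3.png",cv2.resize(f["image"][110:260,240:440,::-1],(800,600),interpolation=2))
cv2.imwrite("pics/s3.png",cv2.resize(g["image"][100:250,200:400,::-1],(800,600),interpolation=2))
for y in range(0,90,10): print(y,proj(f,[[569,y,94]]).round(1),proj(g,[[569,y,94]]).round(1))
E
```

```text
[569.91967426  97.05785992 123.99599988] [ 0.77000217 -0.72921873 -0.17726917] 18.6333
0 [[361.6 176.3]] [[251.6 166.5]]
10 [[356.  177.2]] [[251.5 169.2]]
20 [[350.5 178.1]] [[251.5 171.8]]
30 [[344.9 179. ]] [[251.5 174.5]]
40 [[339.3 179.8]] [[251.5 177.3]]
50 [[333.8 180.7]] [[251.4 180.1]]
60 [[328.2 181.6]] [[251.4 182.9]]
70 [[322.6 182.5]] [[251.4 185.8]]
80 [[317.1 183.4]] [[251.4 188.7]]
```

View pics/t3.png

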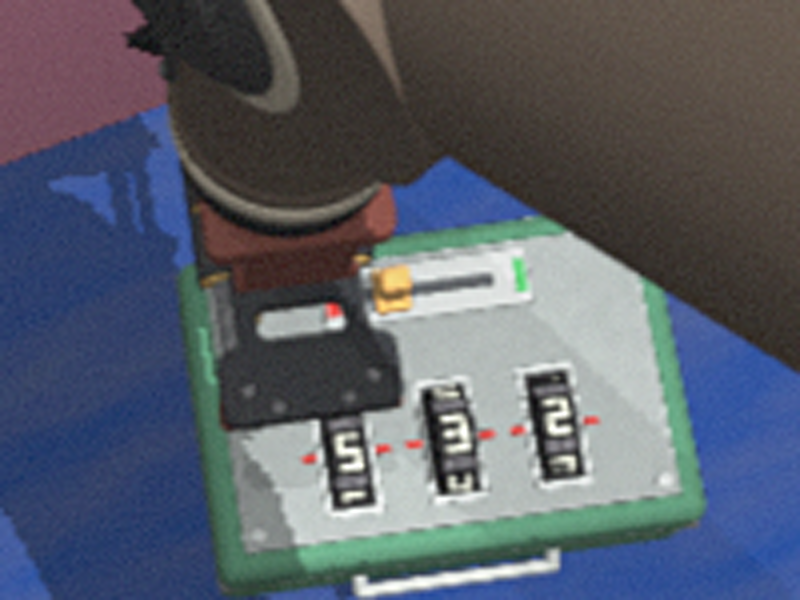

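View pics/st3.png

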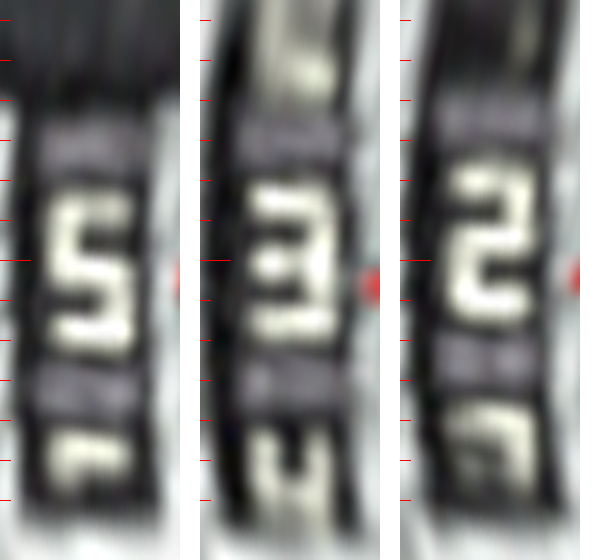

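View pics/s3.png

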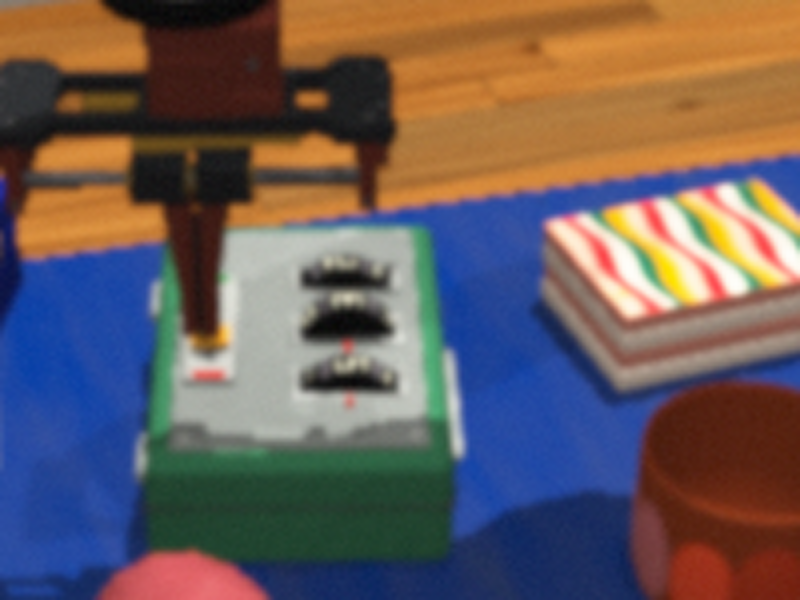

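{"op": "arm_command", "data": {"motion": [[0,0,0,-1.0,0,0.5,1],[0,0,0,-1.3,0,1.0,1],[0,0,0,0,0,1.0,1],[0,0,0,0,0,0.8,1],[0,0,0,0,0,0.5,1],[0,0,0,0,0,0.3,1],[0,0,0,0,0,0,1],[0,0,0,0,0,0,1]]}}

```text
time_s: 19.3
tool_pos: [570.1, 73.6, 83.5]
ee_rot: [-180.0, -0.0, 88.4]
force: [-0.3, 0.6, -0.8]
opening: 0.8
```

```bash
python3 st.py; python3 - <<'E'
from h import *
g=grab_frame("side")
cv2.imwrite("pics/s4.png",cv2.resize(g["image"][100:250,200:400,::-1],(800,600),interpolation=2))
E
```

```text
[ 5.704e+02  7.359e+01  8.391e+01 -3.000e-02  3.000e-01  3.200e-01] 19.5
```

View pics/s4.png

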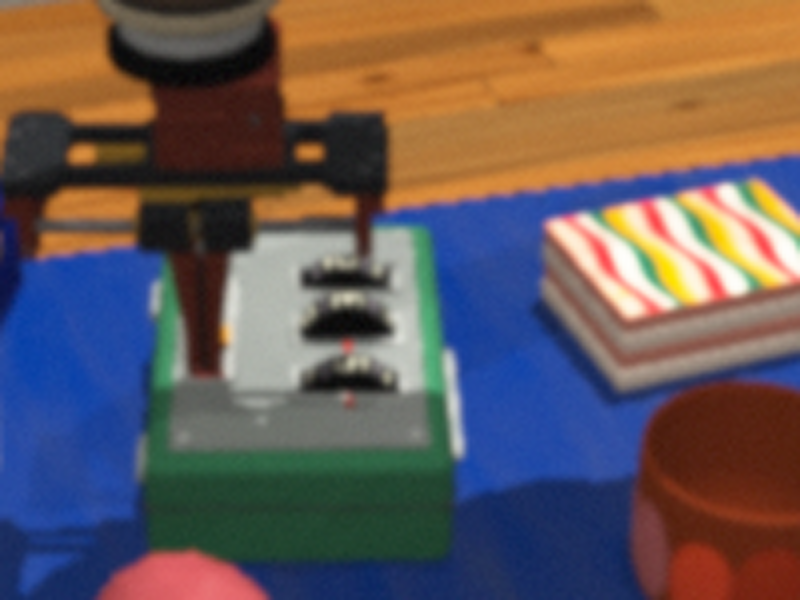

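{"op": "arm_command", "data": {"motion": [[0,0,0,-0.3,0,0,1],[0,0,0,-0.3,0,0,1],[0,0,0,-0.2,0,0,1],[0,0,0,-0.2,0,0,1],[0,0,0,-0.2,0,0,1],[0,0,0,-0.2,0,0,1],[0,0,0,-0.2,0,0,1],[0,0,0,0,0,0,1]]}}

```text
time_s: 20.22
tool_pos: [569.7, 57.1, 83.6]
ee_rot: [180.0, -0.0, 88.4]
force: [-0.0, 0.7, -0.3]
opening: 0.2
```

```bash
python3 st.py
```

```text
[ 5.6972e+02  5.7050e+01  8.3550e+01 -1.3000e-01  6.8000e-01  4.2000e-01] 20.4167
```

{"op": "arm_command", "data": {"motion": [[0,0,0,-0.15,0,0,1],[0,0,0,-0.15,0,0,1],[0,0,0,-0.15,0,0,1],[0,0,0,-0.15,0,0,1],[0,0,0,-0.15,0,0,1],[0,0,0,-0.15,0,0,1],[0,0,0,-0.15,0,0,1],[0,0,0,0,0,0,1]]}}

```text
time_s: 21.08
tool_pos: [569.4, 46.1, 83.5]
ee_rot: [-180.0, 0.0, 88.4]
force: [-0.3, 1.1, 0.2]
opening: 0.3
```

```bash
python3 st.py;  python3 - <<'E'
from h import *
f=grab_frame("top");g=grab_frame("side")
cv2.imwrite("pics/s5.png",cv2.resize(np.hstack([g["image"][130:230,220:320,::-1],f["image"][140:240,320:420,::-1]]),(800,400),interpolation=2))
E
```

```text
[5.6939e+02 4.6140e+01 8.3520e+01 4.2000e-01 3.8000e-01 1.1000e-01] 21.2833
```

View pics/s5.png

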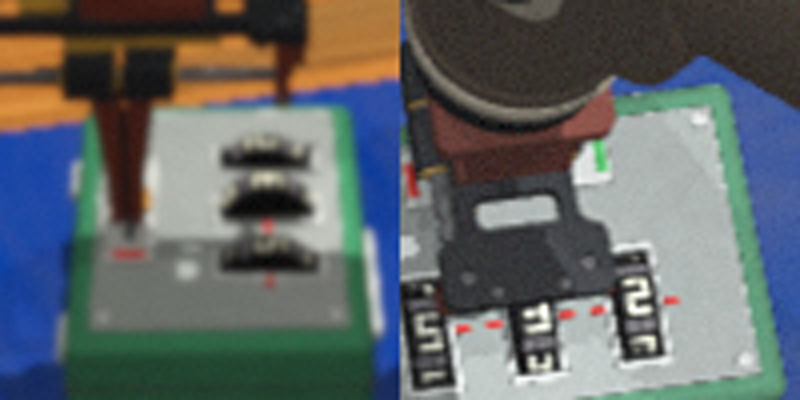

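{"op": "arm_command", "data": {"motion": [[0,0,0,-0.15,0,0,1],[0,0,0,-0.15,0,0,1],[0,0,0,-0.15,0,0,1],[0,0,0,-0.15,0,0,1],[0,0,0,-0.15,0,0,1],[0,0,0,-0.15,0,0,1],[0,0,0,-0.15,0,0,1],[0,0,0,-0.15,0,0,1]]}}

```text
time_s: 22.05
tool_pos: [569.0, 34.5, 83.5]
ee_rot: [-180.0, -0.0, 88.4]
force: [-1.1, 2.3, -0.8]
opening: 0.6
```

```bash
python3 st.py;  python3 - <<'E'
from h import *
f=grab_frame("top");g=grab_frame("side")
cv2.imwrite("pics/s6.png",cv2.resize(np.hstack([g["image"][130:230,220:320,::-1],f["image"][140:240,320:420,::-1]]),(800,400),interpolation=2))
E
```

```text
[ 5.6904e+02  3.4130e+01  8.3510e+01  1.0000e-02  9.9000e-01 -1.1000e-01] 22.25
```

View pics/s6.png

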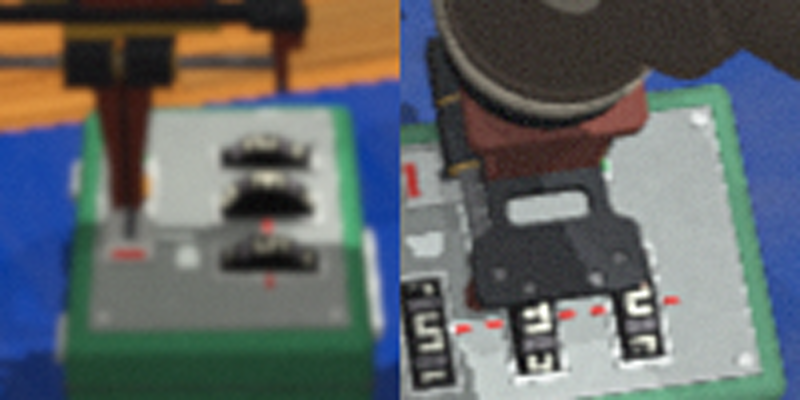

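{"op": "arm_command", "data": {"motion": [[0,0,0,-0.1,0,0,1],[0,0,0,-0.1,0,0,1],[0,0,0,-0.1,0,0,1],[0,0,0,-0.1,0,0,1],[0,0,0,-0.1,0,0,1],[0,0,0,-0.1,0,0,1],[0,0,0,0,0,0,1],[0,0,0,0,0,0,1]]}}

```text
time_s: 23.02
tool_pos: [569.1, 29.0, 83.6]
ee_rot: [180.0, -0.0, 88.4]
force: [0.6, 3.7, 0.2]
opening: 0.7
```

```bash
python3 st.py
```

```text
[ 5.6907e+02  2.9050e+01  8.3640e+01  1.2500e+00  3.8600e+00 -1.0000e-02] 23.2167
```

{"op": "arm_command", "data": {"motion": [[0,0,0,-0.1,0,0,1],[0,0,0,0,0,0,1],[0,0,0,0,0,0,1],[0,0,0,0,0,0,1],[0,0,0,0,0,0,1],[0,0,0,0,0,0,1],[0,0,0,0,0,0,1],[0,0,0,0,0,0,1]]}}

```text
time_s: 23.88
tool_pos: [569.1, 29.0, 83.7]
ee_rot: [180.0, -0.1, 88.4]
force: [1.3, 7.1, -1.1]
opening: 0.4
```

```bash
python3 st.py
```

```text
[569.06  28.99  83.67   1.14   5.92  -0.86] 24.0833
```

{"op": "arm_command", "data": {"motion": [[0,0,0,0.3,0,0,1],[0,0,0,0.5,0,0,1],[0,0,0,0,0,-0.8,1],[0,0,0,0,0,-2.0,1],[0,0,0,0,0,-3.0,1],[0,0,0,0,0,-3.0,1],[0,0,0,-2.0,-0.5,-2.0,1],[0,0,0,-3.5,-1.0,0,1]]}}

```text
time_s: 24.75
tool_pos: [555.4, -15.1, 196.9]
ee_rot: [179.5, -0.1, 88.8]
force: [0.4, 0.0, -0.4]
opening: 0.4
```

{"op": "arm_command", "data": {"motion": [[0,0,0,-3.8,-1.0,0,1],[0,0,0,-3.8,-1.0,0,1],[0,0,0,-3.8,-1.0,0,1],[0,0,0,-3.8,-1.0,0,1],[0,0,0,-3.8,-1.0,0,1],[0,0,0,-3.8,-1.0,0,1],[0,0,0,-2.0,0,0,1],[0,0,0,0,0,0,1]]}}

```text
time_s: 25.42
tool_pos: [483.3, -271.6, 191.8]
ee_rot: [-179.9, 0.2, 87.9]
force: [0.4, -0.1, 0.0]
opening: 0.4
```

```bash
python3 - <<'E'
from h import *
f=grab_frame("top");s=get_state();print(s["tool_pos"],s["force"],s["time_s"])
strips(f,"pics/st7.png",dz=(-4,0,-5))
cv2.imwrite("pics/t7.png",cv2.resize(f["image"][110:260,240:440,::-1],(800,600),interpolation=2))
for d in look_for("cup_a","top"): print(d["uv"],d["score"])
E
```

```text
[ 484.31396449 -268.24272066  191.80288192] [-0.38322887  0.39557443 -0.14572446] 25.4667
[169.5, 202.6] 0.92
[194.0, 279.2] 0.83
```

View pics/t7.png

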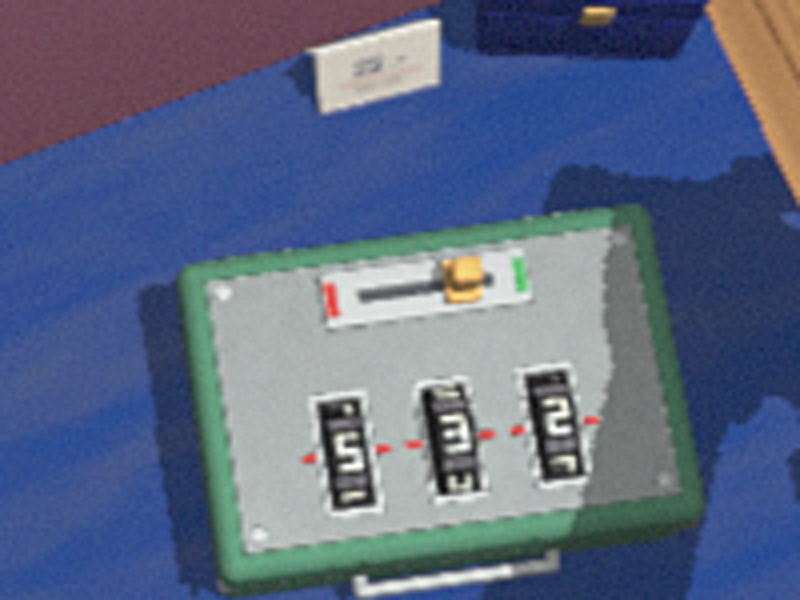

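View pics/st7.png

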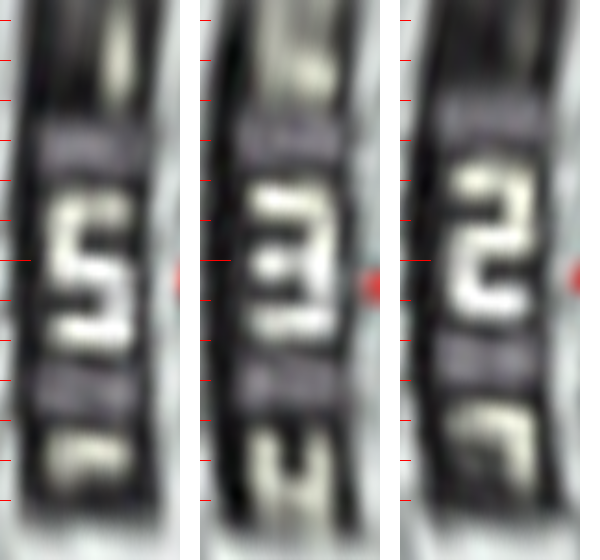

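```bash
python3 -c "
from plant import *
print(job_done())"
```

```text
the job is handed in; nothing more can be done
None
```

I set the wheels to 5, 3, 2, slid the bolt to its right-hand stop, moved the arm clear and handed the job in at about 25.5 s. No verdict is reported back.

**Wheels:** I rolled the left wheel in two strokes away from the robot, about 52 mm in all. The right wheel took two strokes towards the robot, about 32 mm in all. The forces I read while pressing were between 4 and 9 N.

**Last top-camera check:**

| Item | Reading | Allowed |
|---|---|---|
| Left wheel, 5 at top | about 0.03 rad low | 0.22 rad |
| Middle wheel, 3 at top | about 0 rad, unmoved | 0.15 rad |
| Right wheel, 2 at top | about 0.1 rad high | 0.22 rad |
| Bolt travel | about 31 mm | at least 24 mm |

- **Bolt:** It stopped moving against the stop while the push force rose to about 6–7 N, under the 15 N limit.
- **Cups:** The network found them within 5 pixels of their first positions. That is a few millimetres and within its usual error. The arm never went near them.
- **Least certain value:** The right wheel is the furthest off. I judged 0.1 rad close enough and left it rather than press it again.

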